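# Set up the sprung carving rest and load the handle blank

## Robot

A 6-joint arm with a two-finger parallel gripper is mounted at the origin on the work surface. World frame = base frame: x ahead of the robot, y to its left, z up, the work surface at z = 0. Lengths are in m, angles in rad, forces in N, time in s.
With the tool pointing down it reaches from about 0.225 to 0.725 m from the base axis. Payload 3.1 kg.
Tool frame: the origin (TCP) lies midway between the tips of the shut fingers; the grasp point (between the pads) lies 19 mm behind it; z points along the fingers, y is the line along which they close (so a half turn about z gives the same grasp; the last joint's range is limited). The gripper opens to 85 mm and grips with 20 to 120 N. Pads are 22 mm wide; open, the fingers measure 114 mm over their backs; the gripper's body (76 mm by 85 mm) begins 54 mm behind the grasp point. The pads swing forward as they close: fully open they stand 13 mm farther back than shut.
Start: joints at [1.218, 0.048, 0.099, 1.622, 0, 1.443], TCP at [0.117, 0.512, 0.231] pointing down, gripper open.
Joint ranges: [-2.91, 2.91], [-0.99, 1.94], [-1.21, 1.42], [-2.12, 2.29], [-1.49, 1.47], [-3.14, 3.14]. Speed limits (rad/s): [2.79, 2.79, 3.14, 3.14, 3.14, 3.14].

## Interface

Orientations are given as a unit quaternion [x, y, z, w].
In Python, from bench import monitor, optics, job gives the robot as it stands.
- The arm moves only by the tool play_rows, never from a script. Its argument "increments" is a list that holds one entry, the list of rows, each a list of 7 numbers: the shift along the tool's x, y, z in cm, then the turn, a rotation vector about the tool's x, y, z in degrees, then the finger opening in cm, from 0 to 8.54. A call has 1 to 10 rows; each row shifts and turns the commanded pose from where the row before left it, along the tool's axes as they then stand; what a row does not reach is not made up. A row lasts 1/10 s, in which the tool goes at most 50 mm and 8.59 degrees, less where a joint would pass 70% of its speed; a pose out of reach is approached as far as the arm can. A call is refused whole if a number of a shift passes 5 or a number of a turn 8.59, either way. A call with a gripper value outside its range is refused whole. The fingers move at their own pace and stop on an object; "squeeze" is the grip in N (left out, the last holds). Time passes only in rows, so rows that do not move let the fingers close. It gives the time, the measured TCP pose, the force, the opening and the grip force at its end, in the units of the state.
- monitor.get_obs(): the state, without advancing time (a new reading comes with each control period).
- optics.capture(name): name is "scene" or "top" or "wrist"; returns a dict with "image" (420x560x3 uint8, red, green, blue), "vfov" (degrees; the focal length in pixels is half the picture's height over the tangent of half this angle, whatever the lens; pixels are square), "cx", "cy" (the principal point, pixels), "k1" (the pictures are not rectified: a ray, as slopes to the right and down, at radius r is drawn at 1 + k1 r^2 times it, then the intrinsics apply), "R" (3x3) and "t" (3): a world point X has camera coordinates R X + t. Camera axes: x right, y down, z forward; pixel columns grow to the right and rows downward; lengths in m; the calibration is good to about 2 mm. A picture is of the moment at which its call begins. There is no depth.
- job.sign_off(): hands the job in; it is judged then, once.
The state is a dict: "t": time; "joint_pos": joint angles; "joint_vel": joint speeds; "joint_efforts": joint torques, N m; "position": TCP position; "orientation": TCP orientation; "contact_force": force on the tool from outside, world axes, zero at the start; "moment": the same for the moment, N m; "grip_width": finger opening in m; "grasp_force": force on a finger pad.
Only numpy, scipy, OpenCV 4.12 (cv2) and the standard library are available. Lean on these libraries where they do the work, as an engineer would, in place of code of your own. Each camera call takes 0.05 s, during which the arm holds its last target. There are 200 camera calls.

## Task

Set up the carving rest: push its sprung leg over centre until it snaps to its inner stop, then lean on the leg's push bar against that stop with about 10 N for about a second to prove it holds (never push the leg with more than 25 N). Then lay the long square handle blank gently in the two forks, one on the post and one on the leg, roughly centred between them, and let go, leaving the loose things around the rest and the blank where they are.

Things in the scene. Friction and masses are not known exactly. Their poses are not given: they have to be found in the camera images.
- rest: The carving rest, fixed to the bench: wooden plank 310 x 100 x 20 mm. Origin at the centre of its underside; +x runs along the plank from the fixed post (at x = -100 mm) to the hinged leg, z up. Post and leg carry upward forks, 16 mm thick along x, 34 mm gap across y, flared prongs 14 mm high, 80 mm wide over all. The blank lies in both, along x, centred at x = 0, y = 0, z = 128 mm.
- post_seat (a point): Centre of the floor of the fork on the fixed post, 128 mm above the bench.
- leg_seat (a point): Centre of the floor of the fork on top of the leg, 95 mm from the hinge; it swings with the leg. With the leg snapped over it is 200 mm from post_seat along the rest's +x, at the same height.
- leg_hinge (a point): Centre of the leg's hinge, 35 mm above the bench at x = +120 mm of the rest; the hinge axis is the rest's y.
- leg_bar (a point): Nominal centre of the push bar on the leg's outer side, to be pushed toward the post: a free-turning roller, 14 mm in diameter, 76 mm long across the rest, 78 mm up the leg from the hinge, 46 mm outward; a clamped screw sets the real bar up to 9 mm nearer or farther out and 5 mm up or down: feel for it. 73 mm high at first, 121 mm at the inner stop. Prong tops at first: 129 mm high, 11 mm inward.
- leg (a joint): Angle of the leg. 0 = outer stop, leaning 35 deg away from the post (the start); 0.61 = upright; 0.82 = inner stop, leaning 12 deg toward the post. A hinge spring drives it to the outer stop below about 0.5 and to the inner stop above; the level push needed at the bar is about 8 to 12 N at first and falls to nothing there. Both stops are stiff.
- blank: Half-carved light wooden handle blank, loose on the bench: square section 26 x 26 mm, 232 mm long, with a round tenon 20 mm in diameter and 12 mm long at each end (256 mm over all), about 0.12 kg. Origin at the centre of its underside; its x runs along its length; the ends are alike.
- gouge_a: Bystander: a carving gouge, 220 mm long; leave it where it is.
- bowl: Bystander: a small wooden bowl, 100 mm across, 50 mm high; leave it where it is.
- offcut_a: Bystander: a wood offcut 90 x 35 x 28 mm; leave it where it is.
- offcut_b: Bystander: a wood offcut 60 x 45 x 22 mm; leave it where it is.
- brush: Bystander: a bench brush; leave it where it is.
- finial: Bystander: a small turned knob, 32 mm across and 36 mm high, standing on the rest's plank between post and leg; leave it where it is.

How it is judged:
By the outcome, as a careful person would: the job done as asked, in the order asked, and still so for the second after the job is handed in, with the robot touching nothing.
It also fails if it takes over 72 s, if anything falls off the work surface, if the arm or the gripper's body presses on something with over 40 N, if the wrist force passes 120 N, or if a joint passes its speed limit or range.

## Working session

There is one attempt and no reset: what is moved stays moved. The work goes in short steps, Python scripts to look and compute and a tool call to move; the robot and the scene stay as the last step left them, time stands still between calls to the robot, and variables do not carry over. Pictures are saved under pics/ and viewed, at most 10 in all, crops included, and the job is handed in when it is done.

Besides the shell and the picture viewer there is one more tool, called by a JSON object that holds its "op" and its "data". play_rows: Moves the arm, as the interface text tells. Its arguments: {"type":"object","properties":{"increments":{"type":"array","items":{"type":"array","items":{"type":"array","items":{"type":"number"}}}},"squeeze":{"type":"number"}},"required":["increments"]}

```bash
ls; mkdir -p pics
cat > h.py <<'E'
import numpy as np, cv2, json
from bench import monitor, optics, job
from scipy.spatial.transform import Rotation as Rn
def cap(n,save=None):
    c=optics.capture(n); c['image']=np.array(c['image']); c['R']=np.array(c['R']); c['t']=np.array(c['t'])
    if save: cv2.imwrite('pics/'+save,c['image'][:,:,::-1])
    return c
def ray(c,u,v):
    f=210/np.tan(np.radians(c['vfov'])/2)
    d=np.array([(u-c['cx'])/f,(v-c['cy'])/f]); s=d.copy()
    for _ in range(20): s=d/(1+c['k1']*(s@s))
    R=c['R']; return -R.T@c['t'], R.T@np.array([s[0],s[1],1])
def onz(c,u,v,z):
    o,d=ray(c,u,v); return o+d*(z-o[2])/d[2]
def proj(c,X):
    f=210/np.tan(np.radians(c['vfov'])/2)
    p=c['R']@np.array(X)+c['t']; s=p[:2]/p[2]; s=s*(1+c['k1']*(s@s)); return s*f+[c['cx'],c['cy']]
def st():
    o=monitor.get_obs(); print('t',round(o['t'],2),'p',np.round(o['position'],4),'F',np.round(o['contact_force'],1),'w',round(o['grip_width'],4),'g',o['grasp_force'])
    print('R\n',np.round(Rn.from_quat(o['orientation']).as_matrix(),3)); return o
E
python3 - <<'E'
from h import *
import pickle
cs={n:cap(n,n+'0.png') for n in ('scene','top','wrist')}
pickle.dump(cs,open('c0.pkl','wb'))
for n in cs:
    c=cs[n]; print(n,c['vfov'],c['k1'],c['cx'],c['cy'],-c['R'].T@c['t'])
im=np.hstack([cv2.imread('pics/scene0.png'),cv2.imread('pics/wrist0.png')])
cv2.imwrite('pics/sw.png',cv2.resize(im,(800,300)))
st()
E
```

```text
pics
scene 47.608728669176784 -0.0602987587572348 279.75232384651537 213.39702019617528 [1.22807175 0.39086386 0.79780527]
top 53.273684694030024 0.023894171617461428 287.48684094719715 216.39735434936662 [ 0.2388527  -0.10217377  1.16699224]
wrist 66.54808052679364 -0.036788125538070496 276.4480652570581 211.42144768179926 [0.04987471 0.52660581 0.37303004]
t 0.15 p [0.1169 0.5113 0.2304] F [-0.7  1.1  1.2] w 0.0858 g 0.0
R
 [[-0.975  0.223 -0.001]
 [ 0.223  0.975 -0.002]
 [ 0.    -0.002 -1.   ]]
```

View pics/top0.png

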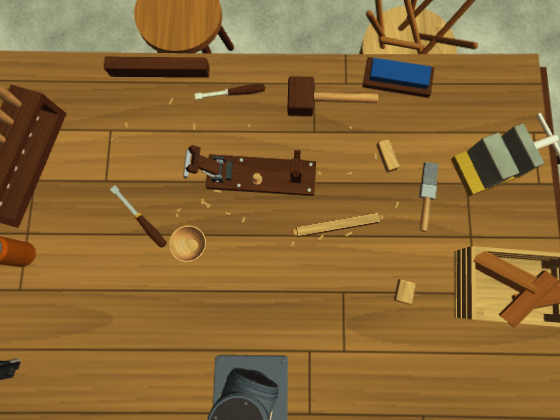

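View pics/scene0.png

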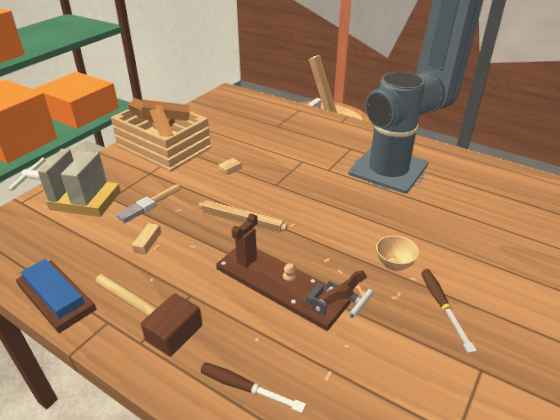

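The top view shows the rest at about (260,175), with the leg and bar at the left (190,162) and the post at (297,165). The blank runs from (295,232) to (382,216), with the gouge and bowl at the left. The scene view agrees.

Run:
```python
from h import *
import pickle
cs=pickle.load(open('c0.pkl','rb')); c=cs['top']
im=c['image'][140:250,170:400][:,:,::-1]
a=cv2.resize(im,(800,383),interpolation=cv2.INTER_CUBIC)
s=cs['scene']['image'][190:340,190:400][:,:,::-1]
cv2.imwrite('pics/crop.png',a)
hsv=cv2.cvtColor(c['image'],cv2.COLOR_RGB2HSV)
# dark plank mask
for n,m,reg,z in (('plank',(hsv[:,:,2]<110),(200,320,150,200),.02),('blank',(hsv[:,:,2]>205),(285,390,205,242),.026)):
    m=m.astype(np.uint8); M=np.zeros_like(m); x0,x1,y0,y1=reg; M[y0:y1,x0:x1]=m[y0:y1,x0:x1]
    cn=max(cv2.findContours(M,0,2)[0],key=cv2.contourArea)
    r=cv2.minAreaRect(cn); b=cv2.boxPoints(r); print(n,r)
    P=np.array([onz(c,u,v,z) for u,v in b]); print(np.round(P,4), P.mean(0), [np.linalg.norm(P[i]-P[i-1]) for i in range(4)])
```

```text
plank ((259.5, 172.5), (45.0, 119.0), 90.0)
[[ 0.6623  0.1603  0.02  ]
 [ 0.6648 -0.1829  0.02  ]
 [ 0.5311 -0.1821  0.02  ]
 [ 0.5286  0.1538  0.02  ]] [ 0.59670358 -0.01271741  0.02      ] [np.float64(0.13384367856620585), np.float64(0.34320508377993025), np.float64(0.13364227163495299), np.float64(0.33591504632284125)]
blank ((310.9864807128906, 228.4189453125), (2.1371870040893555, 26.468236923217773), 80.53767395019531)
[[ 0.4309 -0.1225  0.026 ]
 [ 0.4437 -0.1946  0.026 ]
 [ 0.4377 -0.1956  0.026 ]
 [ 0.425  -0.1235  0.026 ]] [ 0.43431947 -0.15903314  0.026     ] [np.float64(0.0059696975839829925), np.float64(0.07327149671099085), np.float64(0.005980131382283471), np.float64(0.0731968328168611)]
```

View pics/crop.png

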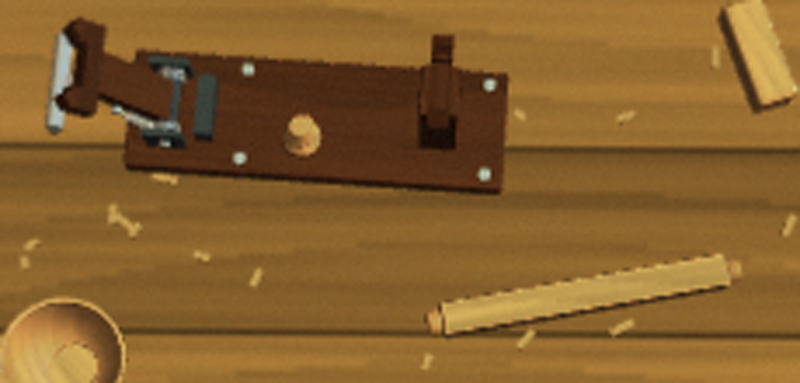

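The crop shows the plank corners near (140,52), (507,75), (503,188) and (126,166). The bar runs from (65,35) to (55,130), the post fork is at (440,90), and the blank's tips are at (427,320) and (742,268).

```bash
cat > m.py <<'E'
from h import *
import pickle
cs=pickle.load(open('c0.pkl','rb')); c=cs['top']; s=cs['scene']
k=230/800; T=lambda x,y:(170+x*k,140+y*k)
P=np.array([onz(c,*T(*q),.02)[:2] for q in ((140,52),(507,75),(503,188),(126,166))])
print(np.round(P,4),[round(np.linalg.norm(P[i]-P[i-1]),4) for i in range(4)])
ex=(P[3]-P[2]); yaw=np.arctan2(ex[1],ex[0]); print('yaw',np.degrees(yaw))
B=np.array([onz(c,*T(*q),.013)[:2] for q in ((427,320),(742,268))])
print('blank',B,B.mean(0),np.linalg.norm(B[1]-B[0]),np.degrees(np.arctan2(*(B[0]-B[1])[::-1])))
u=np.array([np.cos(yaw),np.sin(yaw)]); v=np.array([-u[1],u[0]])
# centre from right edge + bottom/top edges
C=(P[1]+P[2])/2+u*.155; print('C',C)
W=lambda x,y,z:np.array([*(C+u*x+v*y),z])
im=c['image'][140:250,170:400][:,:,::-1]; A=cv2.resize(im,(800,383),interpolation=cv2.INTER_CUBIC)
S=cv2.resize(s['image'][200:340,200:400][:,:,::-1],(800,560),interpolation=cv2.INTER_CUBIC)
L=35; a=np.radians(35)
def leg(up,out,y,an): # an: lean outward
    return W(.12+up*np.sin(an)+out*np.cos(an),y,.035+up*np.cos(an)-out*np.sin(an))
pts=[W(x,y,.02) for x in(-.155,.155) for y in(-.05,.05)]+[W(-.1,y,.142) for y in(-.04,.04,-.017,.017)]+[W(-.1,0,.128)]
pts+=[leg(.078,.046,y,a) for y in(-.038,.038)]+[leg(.109,0,y,a) for y in (-.04,.04)]+[W(.12,0,.035)]
for q in pts:
    x,y=proj(c,q); cv2.circle(A,(int((x-170)/k),int((y-140)/k)),3,(0,255,0),1)
    x,y=proj(s,q); cv2.circle(S,(int((x-200)*4),int((y-200)*4)),4,(0,255,0),1)
cv2.imwrite('pics/ov.png',cv2.resize(np.vstack([A,S]),(509,600)) if 0 else np.vstack([A[:190],S])[:,:][:]*1)
cv2.imwrite('pics/ov.png',cv2.resize(cv2.imread('pics/ov.png'),(640,600)))
print('leg angle bar nominal',leg(.078,.046,0,a),'final',leg(.078,.046,0,-np.radians(12)),'u',u)
print('post seat',W(-.1,0,.128),'leg',W(.1,0,.128))
E
python3 m.py
```

```text
[[ 0.6476  0.1301]
 [ 0.6298 -0.1734]
 [ 0.5338 -0.1698]
 [ 0.55    0.1372]] [np.float64(0.0978), np.float64(0.304), np.float64(0.0961), np.float64(0.3074)]
yaw 86.98538404041742
blank [[ 0.42600712 -0.108807  ]
 [ 0.47048325 -0.36235876]] [ 0.44824519 -0.23558288] 0.25742303956496676 99.94917055939602
C [ 0.58997595 -0.0167935 ]
leg angle bar nominal [0.60062136 0.18534633 0.07250934] final [0.59780027 0.13177829 0.12085945] u [0.0525907  0.99861615]
post seat [ 0.58471688 -0.11665512  0.128     ] leg [0.59523502 0.08306811 0.128     ]
```

View pics/ov.png

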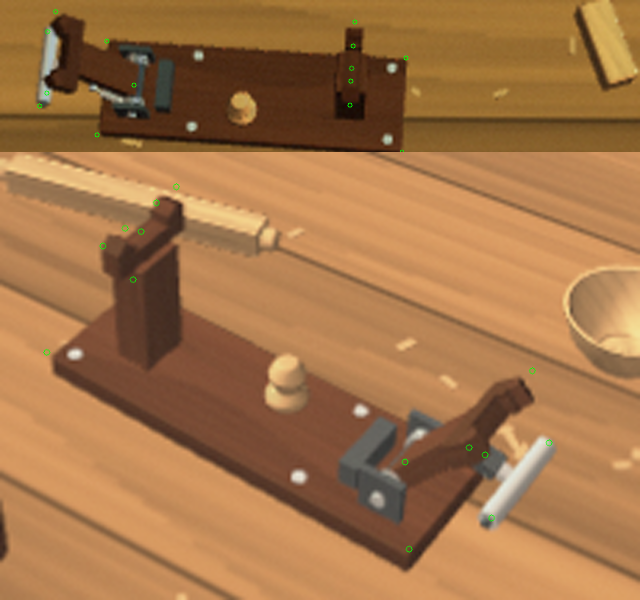

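The model overlay fits to about 2 mm and the bar is near nominal. Next I go outside the bar with the tool x axis along the rest.

```bash
cat >> h.py <<'E'
def plan(p,yaw,n,w,o=None):
    "rows to TCP p with tool x at yaw deg, tool down"
    o=o or monitor.get_obs(); R=Rn.from_quat(o['orientation']); x=np.array(o['position'])
    a=np.radians(yaw); G=Rn.from_matrix(np.array([[np.cos(a),np.sin(a),0],[np.sin(a),-np.cos(a),0],[0,0,-1]]).T if 0 else np.column_stack([[np.cos(a),np.sin(a),0],[np.sin(a),-np.cos(a),0],[0,0,-1]]))
    rv=(R.inv()*G).as_rotvec()/n; d=(np.array(p)-x)/n; rows=[]
    for i in range(n):
        tgt=np.array(p)-d*(n-1-i)
        s=np.round(R.inv().apply(tgt-x)*100,2); t=np.round(np.degrees(rv),1)
        x=x+R.apply(s/100); R=R*Rn.from_rotvec(np.radians(t)); rows.append([*map(float,s),*map(float,t),w])
    print(json.dumps(rows),np.round(x,4))
E
python3 - <<'E'
from h import *
plan([.602,.245,.22],87,13,0)
E
```

```text
[[-4.09, -1.17, 0.08, -0.0, 0.0, 6.2, 0], [-4.2, -0.71, 0.08, -0.0, 0.0, 6.2, 0], [-4.25, -0.26, 0.08, -0.0, 0.0, 6.2, 0], [-4.25, 0.2, 0.08, -0.0, 0.0, 6.2, 0], [-4.21, 0.66, 0.09, -0.0, 0.0, 6.2, 0], [-4.11, 1.11, 0.08, -0.0, 0.0, 6.2, 0], [-3.96, 1.55, 0.08, -0.0, 0.0, 6.2, 0], [-3.78, 1.97, 0.08, -0.0, 0.0, 6.2, 0], [-3.54, 2.36, 0.08, -0.0, 0.0, 6.2, 0], [-3.26, 2.73, 0.08, -0.0, 0.0, 6.2, 0], [-2.96, 3.07, 0.08, -0.0, 0.0, 6.2, 0], [-2.6, 3.37, 0.08, -0.0, 0.0, 6.2, 0], [-2.22, 3.63, 0.08, -0.0, 0.0, 6.2, 0]] [0.602 0.245 0.22 ]
```

{"op": "play_rows", "data": {"increments": [[[-4.1,-1.2,0.1,0,0,6.2,0],[-4.2,-0.7,0.1,0,0,6.2,0],[-4.25,-0.25,0.1,0,0,6.2,0],[-4.25,0.2,0.1,0,0,6.2,0],[-4.2,0.65,0.1,0,0,6.2,0],[-4.1,1.1,0.1,0,0,6.2,0],[-3.95,1.55,0.1,0,0,6.2,0],[-3.8,1.95,0.1,0,0,6.2,0],[-3.55,2.35,0.1,0,0,6.2,0],[-3.25,2.75,0.1,0,0,6.2,0]]]}}

```text
t: 1.15
position: [0.4912, 0.3055, 0.2208]
orientation: [0.61, 0.793, -0.0, -0.0]
contact_force: [0.8, 0.3, 0.8]
grip_width: 0.0003
grasp_force: 0.0
```

{"op": "play_rows", "data": {"increments": [[[-2.95,3.05,0,0,0,6.2,0],[-2.6,3.35,0,0,0,6.2,0],[-2.2,3.65,0,0,0,6.2,0],[0,0,0,0,0,0,0]]]}}

```text
t: 1.55
position: [0.6055, 0.2416, 0.2178]
orientation: [0.731, 0.683, -0.002, 0.0]
contact_force: [0.2, 0.5, 0.1]
grip_width: 0.0002
grasp_force: 0.0
```

Run:
```python
from h import *
o=st(); c=cap('wrist','w1.png'); print(o['joint_pos'])
plan([.601,.225,.064],87,7,0)
u=np.array([.0526,.9986,0])
for y in(-.038,.038): print(proj(c,np.array([.6006+y*-.9986,.1853+y*.0526,.0725])))
```

```text
t 1.55 p [0.6055 0.2416 0.2178] F [0.2 0.5 0.1] w 0.0002 g 0.0
R
 [[ 0.068  0.998 -0.002]
 [ 0.998 -0.068 -0.003]
 [-0.003 -0.002 -1.   ]]
[ 0.27777175  0.3946663   0.477537    1.65613885 -0.00194909  1.91633062]
[[-0.26, -0.01, 2.21, -0.0, 0.0, -0.1, 0], [-0.26, -0.0, 2.21, -0.0, 0.0, -0.1, 0], [-0.26, -0.01, 2.21, -0.0, 0.0, -0.1, 0], [-0.26, -0.01, 2.21, -0.0, 0.0, -0.1, 0], [-0.26, -0.01, 2.21, -0.0, 0.0, -0.1, 0], [-0.26, -0.01, 2.21, -0.0, 0.0, -0.1, 0], [-0.26, -0.01, 2.21, -0.0, 0.0, -0.1, 0]] [0.601 0.225 0.064]
[314.41400177 253.64240008]
[236.37988957 254.59270122]
```

View pics/w1.png

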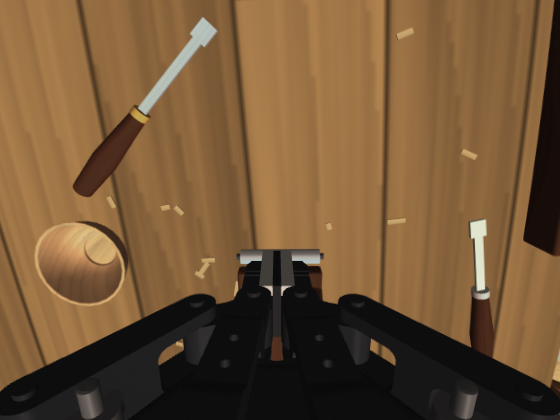

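The wrist view shows the bar from (237,256) to (322,256), against a prediction of (236..314,254), so it matches. Next I lower outside it.

{"op": "play_rows", "data": {"increments": [[[-0.2,0,3.0,0,0,0,0],[-0.2,0,3.0,0,0,0,0],[-0.2,0,3.0,0,0,0,0],[-0.2,0,3.0,0,0,0,0],[-0.2,0,2.0,0,0,0,0],[-0.2,0,1.3,0,0,0,0],[0,0,0,0,0,0,0]]]}}

```text
t: 2.3
position: [0.5985, 0.2334, 0.0659]
orientation: [0.728, 0.686, -0.002, -0.001]
contact_force: [0.1, -0.1, 0.9]
grip_width: 0.0001
grasp_force: 0.0
```

{"op": "play_rows", "data": {"increments": [[[-0.6,0,0,0,0,0,0],[-0.6,0,0,0,0,0,0],[-0.3,0,0,0,0,0,0],[-0.2,0,0,0,0,0,0]]]}}

```text
t: 2.7
position: [0.6009, 0.2161, 0.0697]
orientation: [0.728, 0.685, 0.001, 0.001]
contact_force: [0.2, 0.3, -0.3]
grip_width: -0.0001
grasp_force: 0.0
```

{"op": "play_rows", "data": {"increments": [[[-0.2,0,0.3,0,0,0,0],[-0.2,0,0.1,0,0,0,0],[-0.2,0,0,0,0,0,0]]]}}

```text
t: 3.0
position: [0.5993, 0.2103, 0.0638]
orientation: [0.728, 0.685, -0.0, -0.0]
contact_force: [0.1, 0.2, 0.4]
grip_width: -0.0004
grasp_force: 0.0
```

{"op": "play_rows", "data": {"increments": [[[-0.2,0,0,0,0,0,0],[-0.2,0,0,0,0,0,0]]]}}

```text
t: 3.2
position: [0.5994, 0.2064, 0.0642]
orientation: [0.728, 0.685, -0.0, -0.0]
contact_force: [0.7, 0.5, -0.4]
grip_width: -0.0001
grasp_force: 0.0
```

{"op": "play_rows", "data": {"increments": [[[-0.15,0,0,0,0,0,0],[-0.15,0,0,0,0,0,0]]]}}

```text
t: 3.4
position: [0.5993, 0.2034, 0.0644]
orientation: [0.728, 0.685, 0.0, 0.0]
contact_force: [-0.1, -0.2, 0.2]
grip_width: 0.0004
grasp_force: 0.0
```

{"op": "play_rows", "data": {"increments": [[[-0.15,0,0,0,0,0,0],[-0.15,0,0,0,0,0,0]]]}}

```text
t: 3.6
position: [0.5991, 0.2018, 0.0645]
orientation: [0.728, 0.686, 0.001, -0.001]
contact_force: [0.7, 4.9, -0.1]
grip_width: -0.0
grasp_force: 2.6
```

Contact came at TCP y = 0.202, as nominal. Now I push inward while rising with the bar.

{"op": "play_rows", "data": {"increments": [[[-0.15,0,-0.1,0,0,0,0],[-0.15,0,-0.2,0,0,0,0]]]}}

```text
t: 3.8
position: [0.5991, 0.2016, 0.0677]
orientation: [0.727, 0.686, 0.003, -0.003]
contact_force: [-0.1, 10.1, 0.0]
grip_width: 0.0002
grasp_force: 5.3
```

{"op": "play_rows", "data": {"increments": [[[-0.15,0,-0.2,0,0,0,0],[-0.15,0,-0.2,0,0,0,0]]]}}

```text
t: 4.0
position: [0.599, 0.1995, 0.0722]
orientation: [0.727, 0.686, 0.004, -0.003]
contact_force: [0.3, 11.2, 0.6]
grip_width: 0.0001
grasp_force: 5.5
```

{"op": "play_rows", "data": {"increments": [[[-0.2,0,0,0,0,0,0],[-0.2,0,0,0,0,0,0]]]}}

```text
t: 4.2
position: [0.5987, 0.1947, 0.0723]
orientation: [0.727, 0.686, 0.003, -0.002]
contact_force: [0.0, 7.4, -0.2]
grip_width: 0.0
grasp_force: 3.8
```

{"op": "play_rows", "data": {"increments": [[[-0.2,0,-0.1,0,0,0,0],[-0.2,0,-0.2,0,0,0,0]]]}}

```text
t: 4.4
position: [0.5983, 0.1888, 0.0747]
orientation: [0.728, 0.686, 0.002, -0.001]
contact_force: [0.5, 3.9, -0.3]
grip_width: -0.0
grasp_force: 2.4
```

{"op": "play_rows", "data": {"increments": [[[-0.2,0,-0.2,0,0,0,0],[-0.2,0,-0.2,0,0,0,0]]]}}

```text
t: 4.6
position: [0.598, 0.183, 0.0786]
orientation: [0.728, 0.686, 0.0, -0.0]
contact_force: [-0.2, 4.5, -0.4]
grip_width: -0.0001
grasp_force: 1.5
```

{"op": "play_rows", "data": {"increments": [[[-0.2,0,-0.2,0,0,0,0],[-0.2,0,-0.2,0,0,0,0]]]}}

```text
t: 4.8
position: [0.5977, 0.1778, 0.0824]
orientation: [0.728, 0.685, -0.0, 0.0]
contact_force: [0.2, 0.1, -0.4]
grip_width: 0.0001
grasp_force: 0.9
```

{"op": "play_rows", "data": {"increments": [[[-0.2,0,-0.2,0,0,0,0],[-0.2,0,-0.2,0,0,0,0],[0,0,0,0,0,0,0]]]}}

```text
t: 5.1
position: [0.5976, 0.1735, 0.0866]
orientation: [0.729, 0.685, -0.0, 0.001]
contact_force: [-0.1, -0.3, 1.2]
grip_width: -0.0001
grasp_force: 0.2
```

Run:
```python
from h import *
o=st(); c=cap('scene'); t=cap('top'); 
A=cv2.resize(c['image'][220:350,220:420],(480,312)); B=cv2.resize(t['image'][130:210,170:330],(480,240))
cv2.imwrite('pics/s2.png',np.vstack([A,B])[:,:,::-1])
```

```text
t 5.1 p [0.5976 0.1735 0.0866] F [-0.1 -0.3  1.2] w -0.0001 g 0.17727283062413335
R
 [[ 0.062  0.998  0.   ]
 [ 0.998 -0.062 -0.001]
 [-0.001  0.    -1.   ]]
```

View pics/s2.png

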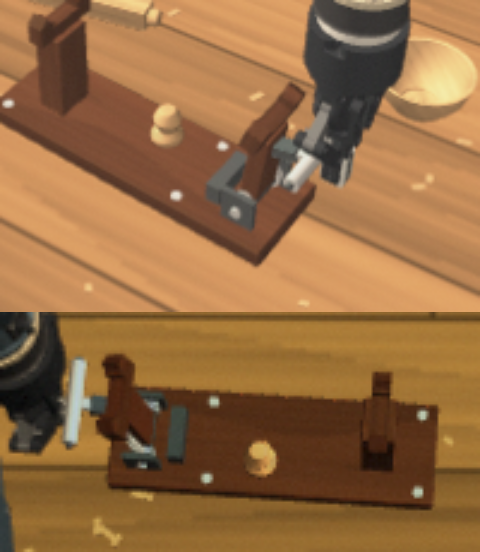

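The leg is still near over-centre, with the finger just touching the bar. I keep pushing.

{"op": "play_rows", "data": {"increments": [[[-0.2,0,-0.2,0,0,0,0],[-0.2,0,-0.2,0,0,0,0],[-0.2,0,-0.2,0,0,0,0]]]}}

```text
t: 5.5
position: [0.597, 0.1682, 0.0925]
orientation: [0.728, 0.685, -0.0, 0.0]
contact_force: [-0.5, 0.6, -0.1]
grip_width: 0.0001
grasp_force: 0.1
```

{"op": "play_rows", "data": {"increments": [[[-0.2,0,-0.2,0,0,0,0],[-0.2,0,-0.2,0,0,0,0],[0,0,0,0,0,0,0]]]}}

```text
t: 5.8
position: [0.5971, 0.1642, 0.0968]
orientation: [0.728, 0.685, 0.0, 0.0]
contact_force: [0.4, 0.9, 0.4]
grip_width: -0.0003
grasp_force: 0.0
```

Run:
```python
from h import *
o=st(); c=cap('scene'); t=cap('top'); 
A=cv2.resize(c['image'][220:350,220:420],(480,312)); B=cv2.resize(t['image'][130:210,170:330],(480,240))
cv2.imwrite('pics/s3.png',np.vstack([A,B])[:,:,::-1])
```

```text
t 5.8 p [0.5971 0.1642 0.0968] F [0.4 0.9 0.4] w -0.0003 g 0.0
R
 [[ 0.061  0.998  0.001]
 [ 0.998 -0.061 -0.   ]
 [-0.     0.001 -1.   ]]
```

View pics/s3.png

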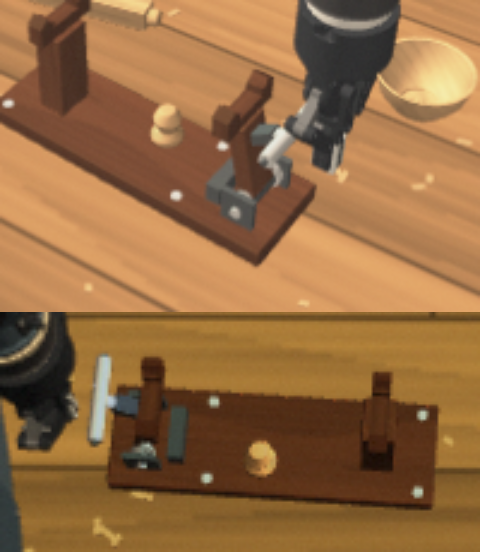

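The leg has snapped inward and is clear of the bar contact. I check it numerically before leaning on it.

```bash
python3 - <<'E' | tail -4
import io
from m import *
a=-np.radians(12)
c2=cap('top')
f=lambda p:tuple(np.round(((p[0]-170)*3,(p[1]-130)*3+312)))
print([f(proj(c2,leg(.109,y,yy,a))) for y in(-.008,.008) for yy in (-.03,.03)])
print([f(proj(c2,W(-.1+y,yy,.142))) for y in(-.008,.008) for yy in (-.03,.03)])
print([f(proj(c2,leg(.078,.046,yy,a))) for yy in (-.038,.038)])
st()
E
```

```text
R
 [[ 0.061  0.998 -0.   ]
 [ 0.998 -0.061 -0.   ]
 [-0.    -0.    -1.   ]]
```

```bash
python3 - <<'E' | tail -3
from m import *
a=-np.radians(12)
f=lambda p:tuple(map(int,((p[0]-170)*3,(p[1]-130)*3+312)))
print([f(proj(c,leg(.109,y,yy,a))) for y in(-.008,.008) for yy in (-.03,.03)])
print([f(proj(c,W(-.1+y,yy,.142))) for y in(-.008,.008) for yy in (-.03,.03)])
print([f(proj(c,leg(.078,.046,yy,a))) for yy in (-.038,.038)])
E
```

```text
[(162, 365), (155, 431), (143, 362), (136, 429)]
[(390, 377), (387, 444), (372, 376), (368, 443)]
[(99, 360), (90, 443)]
```

The leg's projection at the inner stop matches the picture, with the bar perhaps 4 mm nearer in. Now I lean on it.

{"op": "play_rows", "data": {"increments": [[[-0.3,0,-0.3,0,0,0,0],[-0.3,0,-0.3,0,0,0,0],[-0.2,0,-0.2,0,0,0,0],[-0.2,0,0,0,0,0,0],[-0.1,0,0,0,0,0,0]]]}}

```text
t: 6.45
position: [0.5963, 0.1533, 0.1045]
orientation: [0.728, 0.685, 0.0, 0.0]
contact_force: [0.5, -0.6, -1.2]
grip_width: 0.0
grasp_force: 0.0
```

{"op": "play_rows", "data": {"increments": [[[-0.1,0,0,0,0,0,0],[-0.1,0,0,0,0,0,0]]]}}

```text
t: 6.65
position: [0.5959, 0.1515, 0.1041]
orientation: [0.728, 0.685, -0.0, -0.0]
contact_force: [0.2, -0.6, 0.5]
grip_width: 0.0002
grasp_force: 0.0
```

{"op": "play_rows", "data": {"increments": [[[-0.1,0,0,0,0,0,0],[-0.1,0,0,0,0,0,0]]]}}

```text
t: 6.85
position: [0.5959, 0.1495, 0.1042]
orientation: [0.728, 0.685, -0.0, -0.0]
contact_force: [-0.1, 0.2, 0.1]
grip_width: -0.0005
grasp_force: 0.0
```

{"op": "play_rows", "data": {"increments": [[[-0.1,0,0,0,0,0,0],[-0.1,0,0,0,0,0,0]]]}}

```text
t: 7.05
position: [0.5958, 0.1486, 0.1043]
orientation: [0.728, 0.685, 0.001, -0.001]
contact_force: [0.4, 4.0, -0.2]
grip_width: -0.0001
grasp_force: 2.1
```

{"op": "play_rows", "data": {"increments": [[[-0.1,0,0,0,0,0,0]]]}}

```text
t: 7.15
position: [0.5958, 0.1486, 0.1044]
orientation: [0.728, 0.686, 0.002, -0.002]
contact_force: [0.7, 6.5, -0.5]
grip_width: 0.0
grasp_force: 3.5
```

{"op": "play_rows", "data": {"increments": [[[-0.1,0,0,0,0,0,0]]]}}

```text
t: 7.25
position: [0.5958, 0.1485, 0.1045]
orientation: [0.728, 0.686, 0.002, -0.002]
contact_force: [-0.1, 8.4, -0.3]
grip_width: -0.0
grasp_force: 4.4
```

{"op": "play_rows", "data": {"increments": [[[-0.05,0,0,0,0,0,0],[0,0,0,0,0,0,0],[0,0,0,0,0,0,0]]]}}

```text
t: 7.55
position: [0.5958, 0.1486, 0.1046]
orientation: [0.727, 0.686, 0.003, -0.002]
contact_force: [-0.1, 9.0, -0.2]
grip_width: -0.0002
grasp_force: 4.2
```

{"op": "play_rows", "data": {"increments": [[[0,0,0,0,0,0,0],[0,0,0,0,0,0,0],[0,0,0,0,0,0,0],[0,0,0,0,0,0,0],[0,0,0,0,0,0,0],[0,0,0,0,0,0,0],[0,0,0,0,0,0,0],[0,0,0,0,0,0,0],[0,0,0,0,0,0,0]]]}}

```text
t: 8.45
position: [0.5958, 0.1486, 0.1046]
orientation: [0.727, 0.686, 0.003, -0.002]
contact_force: [-0.0, 8.6, 0.3]
grip_width: 0.0
grasp_force: 4.2
```

{"op": "play_rows", "data": {"increments": [[[-0.05,0,0,0,0,0,0],[0,0,0,0,0,0,0],[0,0,0,0,0,0,0],[0,0,0,0,0,0,0],[0,0,0,0,0,0,0],[0,0,0,0,0,0,0],[0,0,0,0,0,0,0],[0,0,0,0,0,0,0],[0,0,0,0,0,0,0],[0,0,0,0,0,0,0]]]}}

```text
t: 9.45
position: [0.5958, 0.1485, 0.1046]
orientation: [0.727, 0.686, 0.003, -0.003]
contact_force: [0.2, 9.2, -1.1]
grip_width: -0.0001
grasp_force: 4.6
```

{"op": "play_rows", "data": {"increments": [[[0.3,0,0,0,0,0,0],[0.5,0,0,0,0,0,0],[1.0,0,-1,0,0,0,0],[1.0,0,-3,0,0,0,0],[0,0,-4,0,0,0,0],[0,0,-4,0,0,0,0],[0,0,-1,0,0,0,0],[0,0,0,0,0,0,0]]]}}

```text
t: 10.25
position: [0.5991, 0.1729, 0.2384]
orientation: [0.728, 0.685, 0.003, 0.002]
contact_force: [-0.3, 0.1, 0.6]
grip_width: 0.0003
grasp_force: 0.0
```

Run:
```python
from h import *
o=st(); print(o['joint_pos']); plan([.448,-.236,.2],100,10,6)
```

```text
t 10.25 p [0.5991 0.1729 0.2384] F [-0.3  0.1  0.6] w 0.0003 g 0.0
R
 [[ 0.061  0.998  0.007]
 [ 0.998 -0.061  0.001]
 [ 0.001  0.007 -1.   ]]
[ 1.73779398e-01  3.08453038e-01  4.09413216e-01  1.66477191e+00
 -5.97733313e-04  1.80528102e+00]
[[-4.17, -1.26, 0.37, 0.0, -0.0, -1.3, 6], [-4.15, -1.36, 0.37, 0.0, -0.0, -1.3, 6], [-4.11, -1.45, 0.37, 0.0, -0.0, -1.3, 6], [-4.08, -1.54, 0.37, 0.0, -0.0, -1.3, 6], [-4.04, -1.64, 0.37, 0.0, -0.0, -1.3, 6], [-4.0, -1.73, 0.37, 0.0, -0.0, -1.3, 6], [-3.97, -1.81, 0.37, 0.0, -0.0, -1.3, 6], [-3.92, -1.91, 0.37, 0.0, -0.0, -1.3, 6], [-3.87, -1.99, 0.37, 0.0, -0.0, -1.3, 6], [-3.84, -2.09, 0.37, 0.0, -0.0, -1.3, 6]] [ 0.448  -0.2361  0.2   ]
```

{"op": "play_rows", "data": {"increments": [[[-4.15,-1.25,0,0,0,-1.3,6],[-4.15,-1.35,0,0,0,-1.3,6],[-4.1,-1.45,0,0,0,-1.3,6],[-4.1,-1.55,0,0,0,-1.3,6],[-4.05,-1.65,0.4,0,0,-1.3,6],[-4,-1.75,0.7,0,0,-1.3,6],[-3.95,-1.8,0.7,0,0,-1.3,6],[-3.9,-1.9,0.7,0,0,-1.3,6],[-3.85,-2,0.7,0,0,-1.3,6],[-3.85,-2.1,0.6,0,0,-1.3,6]]]}}

```text
t: 11.25
position: [0.4438, -0.2368, 0.1937]
orientation: [0.646, 0.764, -0.0, -0.002]
contact_force: [0.4, 0.2, 0.6]
grip_width: 0.0599
grasp_force: 0.0
```

{"op": "play_rows", "data": {"increments": [[[0,0,0,0,0,0,6],[0,0,0,0,0,0,6],[0,0,0,0,0,0,6]]]}}

```text
t: 11.55
position: [0.4455, -0.235, 0.1954]
orientation: [0.646, 0.763, 0.0, -0.001]
contact_force: [0.6, 0.6, 0.3]
grip_width: 0.0598
grasp_force: 0.0
```

Run:
```python
from h import *
st(); c=cap('wrist','w4.png')
for q in ([.426,-.1088,.013],[.4705,-.3624,.013]): print(proj(c,q))
```

```text
t 11.55 p [ 0.4455 -0.235   0.1954] F [0.6 0.6 0.3] w 0.0598 g 0.0
R
 [[-0.166  0.986 -0.001]
 [ 0.986  0.166  0.002]
 [ 0.002 -0.001 -1.   ]]
[278.54272214  56.58907231]
[279.50163358 300.92089135]
```

View pics/w4.png

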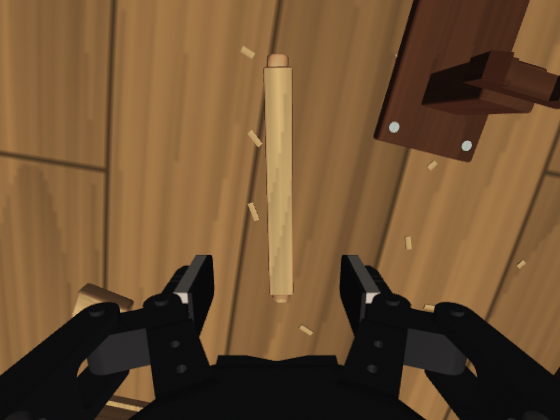

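The blank lies exactly as predicted, with tips at (278,54) and (281,302), centred and aligned. I descend to it.

{"op": "play_rows", "data": {"increments": [[[0,0.2,4,0,0,0,6],[0,0.1,4,0,0,0,6],[0,0,4,0,0,0,6],[0,0,3,0,0,0,6],[0,0,2,0,0,0,6],[0,0,1,0,0,0,6],[0,0,0,0,0,0,6],[0,0,0,0,0,0,6]]]}}

```text
t: 12.4
position: [0.4497, -0.2354, 0.0175]
orientation: [0.646, 0.764, 0.0, 0.001]
contact_force: [0.5, -0.1, 0.8]
grip_width: 0.06
grasp_force: 0.0
```

{"op": "play_rows", "data": {"increments": [[[0,-0.1,0.6,0,0,0,6],[0,0,0.5,0,0,0,6],[0,0,0,0,0,0,6],[0,0,0,0,0,0,4],[0,0,0,0,0,0,3],[0,0,0,0,0,0,2],[0,0,0,0,0,0,2],[0,0,0,0,0,0,2]]], "squeeze": 30}}

```text
t: 13.2
position: [0.448, -0.2359, 0.0057]
orientation: [0.646, 0.763, 0.0, 0.0]
contact_force: [-0.6, 0.1, 1.6]
grip_width: 0.025
grasp_force: 31.1
```

{"op": "play_rows", "data": {"increments": [[[0,0,0,0,0,0,2],[0,0,0,0,0,0,2],[0,0,0,0,0,0,2]]]}}

```text
t: 13.5
position: [0.448, -0.2359, 0.0057]
orientation: [0.646, 0.763, 0.0, 0.0]
contact_force: [-0.5, 0.5, 2.8]
grip_width: 0.0254
grasp_force: 31.2
```

{"op": "play_rows", "data": {"increments": [[[0,0,-1,0,0,0,2],[0,0,-2,0,0,0,2],[0,0,-3,0,0,0,2],[0,0,-4,0,0,0,2],[0,0,-4,0,0,0,2],[0,0,-4,0,0,0,2],[0,0,-2,0,0,0,2],[0,0,0,0,0,0,2]]]}}

```text
t: 14.3
position: [0.4493, -0.2367, 0.2096]
orientation: [0.646, 0.763, 0.0, 0.004]
contact_force: [1.0, -0.8, -0.7]
grip_width: 0.0257
grasp_force: 30.8
```

Run:
```python
from h import *
st(); plan([.590,-.0168,.2],87,10,2)
```

```text
t 14.3 p [ 0.4493 -0.2367  0.2096] F [ 1.  -0.8 -0.7] w 0.0257 g 30.837602019309998
R
 [[-0.165  0.986  0.006]
 [ 0.986  0.166 -0.004]
 [-0.005  0.005 -1.   ]]
[[1.94, 1.75, 0.09, 0.0, 0.0, 1.3, 2], [1.97, 1.71, 0.1, 0.0, 0.0, 1.3, 2], [2.02, 1.66, 0.09, 0.0, 0.0, 1.3, 2], [2.05, 1.61, 0.1, 0.0, 0.0, 1.3, 2], [2.08, 1.57, 0.09, 0.0, 0.0, 1.3, 2], [2.13, 1.52, 0.1, 0.0, 0.0, 1.3, 2], [2.15, 1.47, 0.09, 0.0, 0.0, 1.3, 2], [2.19, 1.43, 0.1, 0.0, 0.0, 1.3, 2], [2.22, 1.37, 0.09, 0.0, 0.0, 1.3, 2], [2.25, 1.32, 0.1, 0.0, 0.0, 1.3, 2]] [ 0.59   -0.0168  0.2   ]
```

{"op": "play_rows", "data": {"increments": [[[1.95,1.75,0,0,0,1.3,2],[1.95,1.7,0,0,0,1.3,2],[2.0,1.65,0,0,0,1.3,2],[2.05,1.6,0,0,0,1.3,2],[2.1,1.55,0,0,0,1.3,2],[2.15,1.5,0,0,0,1.3,2],[2.15,1.45,0,0,0,1.3,2],[2.2,1.45,0,0,0,1.3,2],[2.2,1.35,0,0,0,1.3,2],[2.25,1.3,0,0,0,1.3,2]]]}}

```text
t: 15.3
position: [0.5863, -0.0146, 0.2024]
orientation: [0.729, 0.685, -0.002, -0.002]
contact_force: [0.6, 0.4, -2.0]
grip_width: 0.0252
grasp_force: 30.8
```

{"op": "play_rows", "data": {"increments": [[[0,0,1.5,0,0,0,2],[0,0,1.5,0,0,0,2],[0,0,0,0,0,0,2],[0,0,0,0,0,0,2]]]}}

```text
t: 15.7
position: [0.5858, -0.0156, 0.1732]
orientation: [0.728, 0.685, -0.001, -0.002]
contact_force: [-0.5, -0.3, -1.0]
grip_width: 0.0252
grasp_force: 30.8
```

Run:
```python
from h import *
st(); c=cap('top'); s=cap('scene'); w=cap('wrist')
A=cv2.resize(c['image'][130:210,170:330],(400,200)); B=cv2.resize(s['image'][210:340,200:400],(400,260)); C=cv2.resize(w['image'],(400,300))
cv2.imwrite('pics/p5.png',np.hstack([np.vstack([A,B]),np.vstack([C,np.zeros((160,400,3),np.uint8)])])[:,:,::-1])
cv2.imwrite('pics/p5w.png',w['image'][:,:,::-1])
C0=np.array([.59,-.0168]);u=np.array([.0526,.9986]);v=np.array([-u[1],u[0]])
for n,cc in (('w',w),):
  for x in (-.1,.1):
    for y in(-.017,.017,-.04,.04): print(x,y,proj(cc,[*(C0+u*x+v*y),.142]))
```

```text
t 15.7 p [ 0.5858 -0.0156  0.1732] F [-0.5 -0.3 -1. ] w 0.0252 g 30.78227162361145
R
 [[ 0.061  0.998 -0.004]
 [ 0.998 -0.061  0.001]
 [ 0.    -0.004 -1.   ]]
-0.1 -0.017 [306.59355272 380.19598433]
-0.1 0.017 [256.64853945 380.50010004]
-0.1 -0.04 [340.32668571 379.81301948]
-0.1 0.04 [222.93237463 380.52823751]
0.1 -0.017 [313.95065096  58.68531173]
0.1 0.017 [247.01568865  59.19147977]
0.1 -0.04 [359.09589603  58.63026118]
0.1 0.04 [201.89722162  59.81810838]
```

View pics/p5.png

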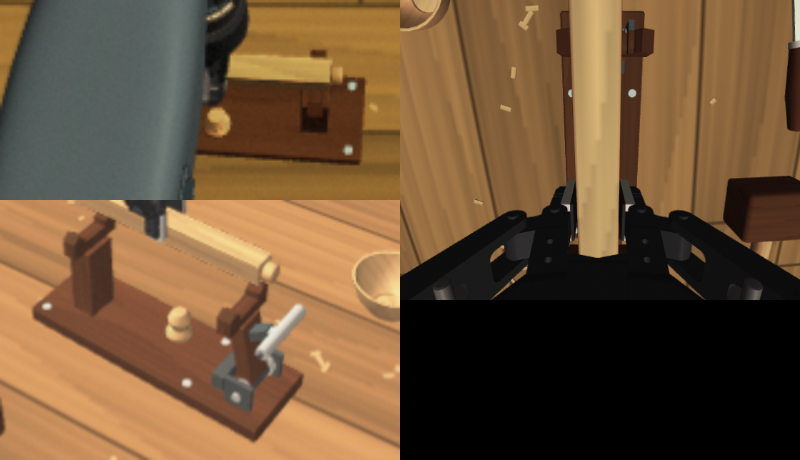

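The blank is held above the rest. In the wrist view the leg fork spans roughly (220..356, row 60). I measure its centre against the blank.

Run:
```python
from h import *
w=cap('wrist'); im=cv2.imread('pics/p5w.png'); hsv=cv2.cvtColor(im,cv2.COLOR_BGR2HSV)
for r in (36,42,48,54,60,66,72,78,90):
    d=(im[r].max(1)<125); br=np.where(d[150:420])[0]+150
    l=np.where(~d[240:330])[0]+240
    print(r,br.min(),br.max(),'blank',l.min(),l.max())
    e=np.abs(np.diff(im[r,150:420].astype(int).sum(1))); print([(int(i)+150,int(e[i])) for i in np.where(e>70)[0]])
o=monitor.get_obs(); p=np.array(o['position'])
R=Rn.from_quat(o['orientation']).as_matrix()
for d in(.0,.05,.1):
  for y in(-.013,.013): print('top edge',d,proj(w,p+R@[d,y,-.020]))
for z in(.142,.128): 
  for r in(50,60,70):print(z,[np.round(onz(w,u,r,z),4) for u in(220,288,356)])
```

```text
36 185 341 blank 240 309
[(224, 96), (237, 90), (309, 130), (310, 78), (319, 85), (341, 192)]
42 186 356 blank 240 309
[(218, 83), (237, 107), (309, 138), (316, 93), (317, 149), (355, 94), (356, 77)]
48 186 355 blank 240 309
[(218, 107), (237, 115), (309, 151), (310, 82), (355, 157)]
54 188 355 blank 240 309
[(218, 87), (237, 111), (238, 72), (309, 169), (355, 158)]
60 188 419 blank 240 309
[(218, 78), (237, 94), (238, 85), (309, 162), (354, 115), (355, 89)]
66 189 419 blank 240 309
[(218, 75), (238, 103), (308, 75), (309, 165), (317, 77), (354, 185)]
72 191 419 blank 240 309
[(219, 81), (238, 125), (308, 79), (309, 179), (354, 143)]
78 192 419 blank 240 309
[(224, 73), (225, 76), (238, 135), (308, 99), (309, 180), (345, 78), (346, 119)]
90 193 419 blank 240 309
[(225, 82), (239, 102), (308, 107), (309, 108), (338, 113), (339, 93)]
top edge 0.0 [245.97431624 287.84045994]
top edge 0.0 [306.75723504 287.92309048]
top edge 0.05 [242.69022876 171.31746955]
top edge 0.05 [310.29715571 171.39689549]
top edge 0.1 [239.09653257  27.8839485 ]
top edge 0.1 [314.20572387  27.95507522]
0.142 [array([0.5653, 0.0892, 0.142 ]), array([0.5997, 0.087 , 0.142 ]), array([0.6341, 0.0851, 0.142 ])]
0.142 [array([0.5648, 0.0845, 0.142 ]), array([0.5994, 0.0823, 0.142 ]), array([0.6341, 0.0804, 0.142 ])]
0.142 [array([0.5643, 0.0797, 0.142 ]), array([0.5992, 0.0775, 0.142 ]), array([0.6341, 0.0756, 0.142 ])]
0.128 [array([0.5632, 0.0921, 0.128 ]), array([0.6003, 0.0898, 0.128 ]), array([0.6375, 0.0877, 0.128 ])]
0.128 [array([0.5627, 0.087 , 0.128 ]), array([0.6001, 0.0847, 0.128 ]), array([0.6375, 0.0826, 0.128 ])]
0.128 [array([0.5622, 0.0819, 0.128 ]), array([0.5998, 0.0795, 0.128 ]), array([0.6375, 0.0774, 0.128 ])]
```

Run:
```python
from h import *
import pickle
cs=pickle.load(open('c0.pkl','rb'))
def screws(c,img,box,z=.021,thr=150):
    x0,x1,y0,y1=box; s=img[y0:y1,x0:x1].astype(int)
    m=((s.min(2)>thr)&((s.max(2)-s.min(2))<50)).astype(np.uint8)
    n,l,stt,ce=cv2.connectedComponentsWithStats(m)
    for i in range(1,n):
        if stt[i,4]>=3: print(stt[i,4],np.round(ce[i]+[x0,y0],1),np.round(onz(c,*(ce[i]+[x0,y0]),z),4))
print('top');screws(cs['top'],cs['top']['image'],(205,320,152,200),thr=120)
print('scene');screws(cs['scene'],cs['scene']['image'],(215,350,250,325),thr=150)
print('wrist now'); w=cap('wrist'); screws(w,w['image'],(215,350,100,200),thr=120)
```

```text
top
6 [241.  159.5] [0.6342 0.0411 0.021 ]
4 [220.8 160.2] [0.6315 0.0991 0.021 ]
7 [310.3 164. ] [ 0.6221 -0.1576  0.021 ]
12 [209.3 174.1] [0.5899 0.13   0.021 ]
3 [218.3 175.7] [0.5855 0.1042 0.021 ]
8 [238.5 185. ] [0.5584 0.0459 0.021 ]
8 [308.9 189.9] [ 0.5456 -0.1535  0.021 ]
scene
9 [222.7 262.9] [ 0.6231 -0.1571  0.021 ]
9 [312.4 280.3] [0.558  0.0474 0.021 ]
6 [330.5 287.5] [0.5554 0.0919 0.021 ]
11 [292.6 301.1] [0.6345 0.0422 0.021 ]
4 [317.2 307.2] [0.621  0.0951 0.021 ]
wrist now
48 [237.5 130.1] [0.5564 0.0468 0.021 ]
95 [323.7 130. ] [0.6343 0.0422 0.021 ]
```

All three views agree: the rest centre is (0.5926, -0.0162), yaw 86.5°. I shift +7.3 mm along tool y and lower.

{"op": "play_rows", "data": {"increments": [[[0,0.4,0,0,0,0,2],[0,0.3,0,0,0,0,2],[0,0,0,0,0,0,2],[0,0,0,0,0,0,2]]]}}

```text
t: 16.35
position: [0.5944, -0.0162, 0.1753]
orientation: [0.728, 0.685, -0.0, -0.0]
contact_force: [0.0, -0.2, -0.8]
grip_width: 0.0256
grasp_force: 30.8
```

Run:
```python
from h import *
st(); w=cap('wrist'); im=w['image'].astype(int)
for r in (48,60,72):
    e=np.abs(np.diff(im[r,150:420].sum(1))); print(r,[(int(i)+150,int(e[i])) for i in np.where(e>70)[0]])
```

```text
t 16.35 p [ 0.5944 -0.0162  0.1753] F [ 0.  -0.2 -0.8] w 0.0256 g 30.782416462898254
R
 [[ 0.061  0.998 -0.   ]
 [ 0.998 -0.061  0.   ]
 [ 0.    -0.    -1.   ]]
48 [(204, 108), (237, 107), (309, 156), (341, 188)]
60 [(204, 87), (237, 73), (238, 82), (309, 162), (340, 102), (341, 94)]
72 [(205, 98), (238, 123), (308, 81), (309, 180), (340, 133)]
```

{"op": "play_rows", "data": {"increments": [[[0,-0.1,1,0,0,0,2],[0,0,1,0,0,0,2],[0,0,0.7,0,0,0,2],[0,0,0.5,0,0,0,2],[0,0,0,0,0,0,2],[0,0,0,0,0,0,2]]]}}

```text
t: 17.0
position: [0.5931, -0.0161, 0.1431]
orientation: [0.728, 0.685, -0.0, -0.0]
contact_force: [0.3, 0.3, -0.9]
grip_width: 0.0251
grasp_force: 30.8
```

{"op": "play_rows", "data": {"increments": [[[0,0,0.2,0,0,0,2],[0,0,0.2,0,0,0,2],[0,0,0,0,0,0,2]]]}}

```text
t: 17.3
position: [0.5932, -0.0162, 0.1392]
orientation: [0.728, 0.685, -0.0, -0.0]
contact_force: [-0.4, -0.8, -1.3]
grip_width: 0.0258
grasp_force: 30.8
```

{"op": "play_rows", "data": {"increments": [[[0,0,0.1,0,0,0,2],[0,0,0.1,0,0,0,2],[0,0,0,0,0,0,2]]]}}

```text
t: 17.6
position: [0.5932, -0.0161, 0.1372]
orientation: [0.728, 0.685, -0.0, -0.0]
contact_force: [-1.0, -0.4, -1.5]
grip_width: 0.0253
grasp_force: 30.8
```

{"op": "play_rows", "data": {"increments": [[[0,0,0.1,0,0,0,2],[0,0,0.1,0,0,0,2],[0,0,0,0,0,0,2]]]}}

```text
t: 17.9
position: [0.5931, -0.0161, 0.1351]
orientation: [0.728, 0.685, -0.0, -0.0]
contact_force: [-0.7, 0.0, -0.5]
grip_width: 0.0253
grasp_force: 30.8
```

{"op": "play_rows", "data": {"increments": [[[0,0,0.1,0,0,0,2],[0,0,0,0,0,0,2]]]}}

```text
t: 18.1
position: [0.5932, -0.0162, 0.1341]
orientation: [0.728, 0.685, -0.0, -0.0]
contact_force: [0.0, 0.7, -1.4]
grip_width: 0.0254
grasp_force: 30.8
```

{"op": "play_rows", "data": {"increments": [[[0,0,0.1,0,0,0,2],[0,0,0,0,0,0,2]]]}}

```text
t: 18.3
position: [0.5934, -0.0162, 0.1336]
orientation: [0.728, 0.685, 0.0, 0.0]
contact_force: [-0.2, 0.3, -0.2]
grip_width: 0.0252
grasp_force: 30.9
```

{"op": "play_rows", "data": {"increments": [[[0,0,0.05,0,0,0,2],[0,0,0,0,0,0,2],[0,0,0,0,0,0,2.6],[0,0,0,0,0,0,2.9],[0,0,0,0,0,0,3.4],[0,0,0,0,0,0,4.2],[0,0,0,0,0,0,5],[0,0,0,0,0,0,5]]]}}

```text
t: 19.1
position: [0.5932, -0.0161, 0.1326]
orientation: [0.728, 0.685, -0.0, -0.0]
contact_force: [-0.4, -0.8, 0.1]
grip_width: 0.0499
grasp_force: 0.0
```

{"op": "play_rows", "data": {"increments": [[[0,0,-0.5,0,0,0,5],[0,0,-1,0,0,0,5],[0,0,-2,0,0,0,5],[0,0,-3,0,0,0,5],[0,0,-3,0,0,0,5],[-4,0,-3,0,0,0,5],[-4,-4,0,0,0,0,5],[-4,-4,0,0,0,0,5],[-4,-4,0,0,0,0,5],[0,0,0,0,0,0,5]]]}}

```text
t: 20.1
position: [0.475, -0.1588, 0.2592]
orientation: [0.73, 0.683, -0.001, 0.001]
contact_force: [-0.4, 0.5, -0.0]
grip_width: 0.05
grasp_force: 0.0
```

Run:
```python
from h import *
st(); c=cap('top'); s=cap('scene')
A=cv2.resize(c['image'][120:260,100:400],(600,280)); B=cv2.resize(s['image'][205:335,200:400],(480,312))
B=np.hstack([B,np.zeros((312,120,3),np.uint8)]); cv2.imwrite('pics/f.png',np.vstack([A,B])[:,:,::-1])
```

```text
t 20.1 p [ 0.475  -0.1588  0.2592] F [-0.4  0.5 -0. ] w 0.05 g 0.0
R
 [[ 0.067  0.998 -0.001]
 [ 0.998 -0.067 -0.002]
 [-0.002 -0.001 -1.   ]]
```

View pics/f.png

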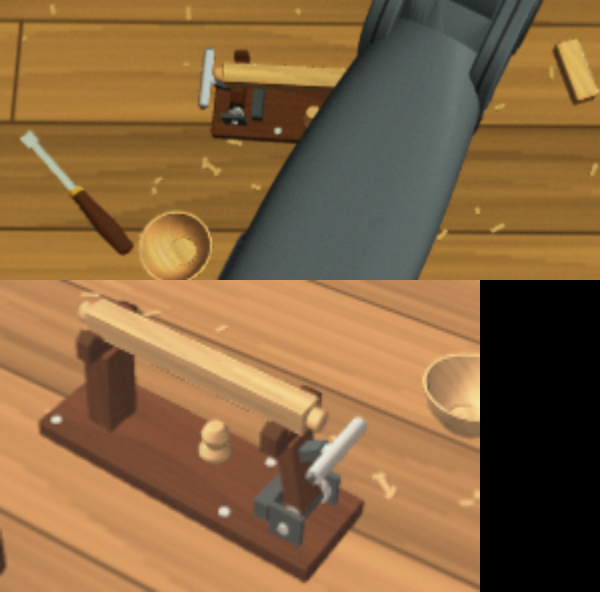

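The final view shows the blank seated between the prongs of both forks, from (85,310) to (315,418) in the scene crop. The overhang is even at both ends, the leg is at its inner stop, and the finial, bowl, gouge and offcut are undisturbed. The arm is clear, so I hand the job in.

```bash
python3 -c "
from bench import job; print(job.sign_off())"
```

```text
the job is handed in; nothing more can be done
None
```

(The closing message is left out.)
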